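# Clear a jammed match box from a dispenser chute

## Task

The red match box has turned sideways and is jammed across the throat of the wooden dispenser, its two ends caught under the steel covers. Push it back up the sloping chute until it is clear of the covers, then lift it out and lay it flat, the same way up, inside the dark tray, without dropping it. Leave the pepper mill, the green mug and the jam jar as they are.

Things in the scene. Friction and masses are not known exactly. Their poses are not given: they have to be found in the camera images.
- chute: Sloping open-topped chute of pale wood on a heavy fixed base; it rises at 12 degrees, away from the robot give or take 17 degrees. Origin: on its floor, mid-width, at the throat (47 mm above the table). x points up the slope, y across, z square off the floor. Below the throat (x -85 to 0 mm) it is a channel 64 mm wide between shoulders 31 mm high. Friction holds the box wherever on the slope it is left.
- bay_middle (a point): Middle of the floor of the chute's upper bay, 95 mm up the slope from the throat; axes as the chute's. The bay runs from the throat to an end wall 189 mm up the slope, is 134 mm wide inside, with walls 32 to 34 mm above its floor, open on top.
- cover_edge (a point): Point on the chute's floor, mid-width, level with the upper edge of the covers, 45 mm up the slope from the throat; axes as the chute's. Two flat steel covers, left and right, run from here down to the outlet; underside 31, top 35 mm above the floor. Between them is a gap 60 mm wide, open from above, for fingers. The box can be lifted only when its lower long side is above this line.
- match_box_center (a point): Centre of the red match box, a closed rigid box 110 x 55 x 26 mm, about 80 g. Axes: x along its 110 mm length, y along its 55 mm width, z through its thickness, up from the underside (the centre is 13 mm above it). It starts flat on the chute's floor, length across the chute within 5 degrees, lower long side within 10 mm of the throat. Pick it up across its width.
- tray_floor (a point): Centre of the inner floor of the loose dark wooden tray, 6 mm above the table. Outside 250 mm along its x by 135 mm along its y; floor inside 238 x 124 mm, rim 10 mm above the floor. z up. It stands on the other side (left or right) of the table from the dispenser, its x axis within about 17 degrees of straight ahead.
- pepper_mill: Bystander: wooden pepper mill 58 x 58 x 160 mm at the back of the table; origin under its foot.
- green_mug: Bystander: green and white mug 78 x 116 x 101 mm near the right edge; origin under its foot.
- jam_jar: Bystander: small jar with a white lid and red label, 64 x 64 x 87 mm, near the left edge; origin under its foot.
Mind the look-alikes: they are no part of the job. There is more than one size of the part that bears match_box_center; the job needs the largest.

How it is judged:
By the outcome, as a careful person would: the job done as asked, in the order asked, and still so for the second after the job is handed in, with the robot touching nothing.
It also fails if it takes over 54 s, if anything falls off the work surface, if the arm or the gripper's body presses on something with over 40 N, if the wrist force passes 120 N, or if a joint passes its speed limit or range.

## Robot

A 6-joint arm with a two-finger parallel gripper is mounted at the origin on a cart in front of the work surface, level with it; the furniture and walls round the work are solid. World frame = base frame: x ahead of the robot, y to its left, z up, the work surface at z = 0. Lengths are in mm, angles in rad, forces in N, time in s.
With the tool pointing down it reaches from about 375 to 925 mm from the base axis. Payload 5.7 kg.
Tool frame: the origin (TCP) lies at the very end of the fingers, on their centre line; the grasp point (between the pads) lies 19 mm behind it (grip_depth is the distance from the TCP to the grasp point, in mm); z points along the fingers, y is the line along which they close (so a half turn about z gives the same grasp; the last joint's range is limited). The gripper opens to 85 mm and grips with 20 to 120 N. Pads are 22 mm wide; open, the fingers measure 114 mm over their backs; the gripper's body (76 mm by 85 mm) begins 54 mm behind the grasp point. The pads swing forward as they close: fully open they stand 13 mm farther back than shut.
Start: joints at [-1.331, 0.359, 1.51, -0, 1.272, -0.115], TCP at [208.425, -562.603, 231.267] pointing down, gripper open.
Joint ranges: [-2.97, 2.97], [-1.01, 2.36], [0.21, 2.38], [-0.96, 4.11], [0.2, 2.71], [-2.98, 2.98]. Speed limits (rad/s): [2.39, 2.39, 3.14, 3.14, 3.14, 3.14].

## Interface

Orientations are given as a 3x3 rotation matrix whose columns are the frame's x, y, z axes.
In Python, from workcell import read_state, read_camera, get_calibration, close_job, grip_depth gives the robot as it stands.
- The arm moves only by the tool send_rows, never from a script. Its argument "series" is a list of rows, each a list of 6 numbers: the shift along the tool's x, y, z in cm, then the turn, a rotation vector about the tool's x, y, z in rad. A call has 1 to 8 rows; each row is the pose to reach, as a shift and turn from the pose commanded when the call began, along the tool's axes at that moment; what a row does not reach only later rows make up. A row lasts 1/8 s, in which the tool goes at most 62.5 mm and 10.7 degrees, less where a joint would pass 70% of its speed; a pose out of reach is approached as far as the arm can. A call with a gripper value outside its range is refused whole. "hand" is the finger opening in cm, from 0 to 8.54, set as the call begins (left out, the last holds). The fingers move at their own pace and stop on an object; "grip_force" is the grip in N (left out, the last holds). Time passes only in rows, so rows that repeat a pose let the fingers close. It gives the time, the measured TCP pose, the force, the opening and the grip force at its end, in the units of the state.
- read_state(): the state, without advancing time (a new reading comes with each control period).
- read_camera(name): name is "side" or "top"; returns (picture, depth): 480x640x3 uint8, red, green, blue; 480x640 float32, mm along the optical axis (not along the pixel's ray), 0 where there is no reading.
- get_calibration(name): a dict with "intrinsics" (3x3 intrinsics, pixels), "R" (3x3) and "t" (3): a world point X has camera coordinates R X + t. Camera axes: x right, y down, z forward; pixel columns grow to the right and rows downward; lengths in mm; the calibration is good to about 2 mm. A picture is of the moment at which its call begins. get_calibration takes no time and is no camera call.
- close_job(): hands the job in; it is judged then, once.
The state is a dict: "time": time; "joint_positions": joint angles; "qd": joint speeds; "joint_torque": joint torques, N m; "tcp_pos": TCP position; "tcp_rot": TCP orientation; "force": force on the tool from outside, world axes, zero at the start; "wrist_torque": the same for the moment, N m; "width": finger opening in mm; "grasp_force": force on a finger pad.
Only numpy, scipy, OpenCV 4.12 (cv2) and the standard library are available. Lean on these libraries where they do the work, as an engineer would, in place of code of your own. Each camera call takes 0.05 s, during which the arm holds its last target. There are 200 camera calls.

## Working session

There is one attempt and no reset: what is moved stays moved. The work goes in short steps, Python scripts to look and compute and a tool call to move; the robot and the scene stay as the last step left them, time stands still between calls to the robot, and variables do not carry over. Pictures are saved under pics/ and viewed, at most 10 in all, crops included, and the job is handed in when it is done.

Besides the shell and the picture viewer there is one more tool, called after "Call:" as name([rows], argument=value, ...), one row to a line, values as JSON. send_rows: Moves the arm, as the interface text tells. Its arguments: {"type":"object","properties":{"series":{"type":"array"},"hand":{"type":"number"},"grip_force":{"type":"number"}},"required":["series"]}

```bash
mkdir -p pics; ls
python3 - <<'E'
from workcell import *
import cv2,numpy as np
for n in("top","side"):
    p,d=read_camera(n); cv2.imwrite(f"pics/{n}0.png",p[:,:,::-1]); np.save(f"{n}0.npy",d)
    c=get_calibration(n); print(n,c['intrinsics'],c['R'],c['t'])
s=read_state(); print(s['time'],s['tcp_pos'],s['tcp_rot'],s['force'],s['width'],grip_depth)
E
```

```text
pics
top [[554.78583611   0.         316.59022567]
 [  0.         554.78583611 240.82863538]
 [  0.           0.           1.        ]] [[-0.0284505  -0.99953035 -0.01138635]
 [-0.99750668  0.02912518 -0.0642817 ]
 [ 0.06458314  0.00952911 -0.99786683]] [  33.39864832  540.99153532 1504.87107309]
side [[589.13136397   0.         316.00518865]
 [  0.         589.13136397 242.06941177]
 [  0.           0.           1.        ]] [[ 0.85908039 -0.51174969  0.00965047]
 [-0.27195016 -0.47233668 -0.83841587]
 [ 0.43361733  0.71764219 -0.54494559]] [-488.28894803  192.53764298 1552.62504985]
0.1 [ 208.29507408 -562.04901861  230.52096995] [[ 9.37728280e-01  3.47369452e-01 -3.69988121e-04]
 [ 3.47369581e-01 -9.37726902e-01  1.62240005e-03]
 [ 2.16624400e-04 -1.64989302e-03 -9.99998615e-01]] [ 0.22333141  0.80791278 -0.09553476] 85.4054372136048 18.700000000000003
```

View pics/top0.png

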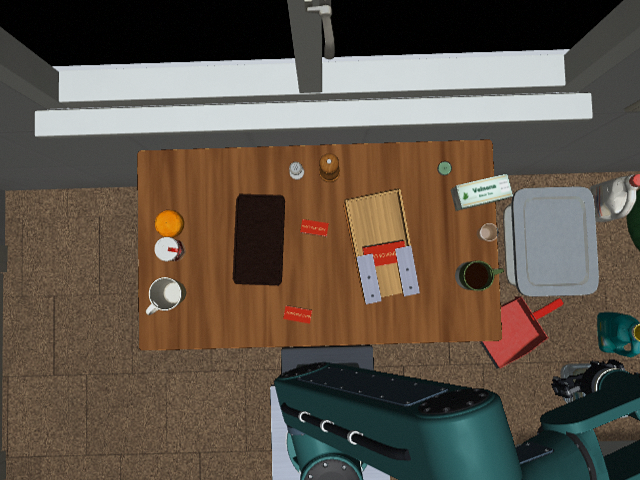

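View pics/side0.png

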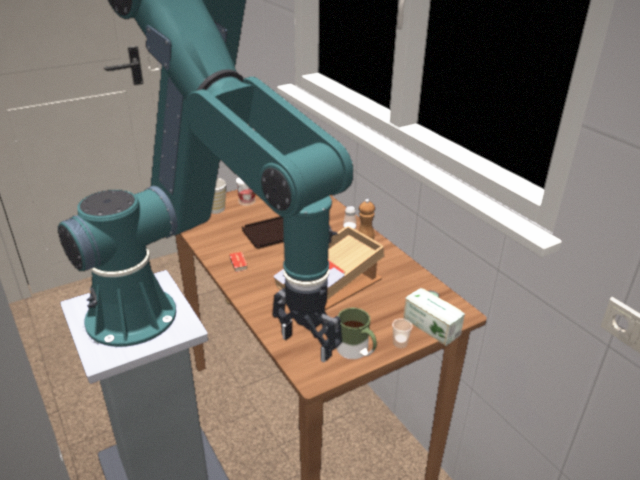

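Top view: the candidates for the match box are the red box in the chute (383,254) and two small loose boxes at (315,228) and (298,315). I choose the one in the chute, under the steel covers. The tray is at (259,240), the pepper mill at (330,163), the jam jar at (168,249) and the green mug at (477,275). I'll check the choice in a close crop.

Run:
```python
import cv2
p=cv2.imread("pics/top0.png"); cv2.imwrite("pics/crop1.png",cv2.resize(p[180:310,335:435],None,fx=4.6,fy=4.6,interpolation=cv2.INTER_CUBIC))
cv2.imwrite("pics/crop2.png",cv2.resize(p[185:295,220:300],None,fx=5,fy=5,interpolation=cv2.INTER_CUBIC))
```

```text
(no output)
```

View pics/crop1.png

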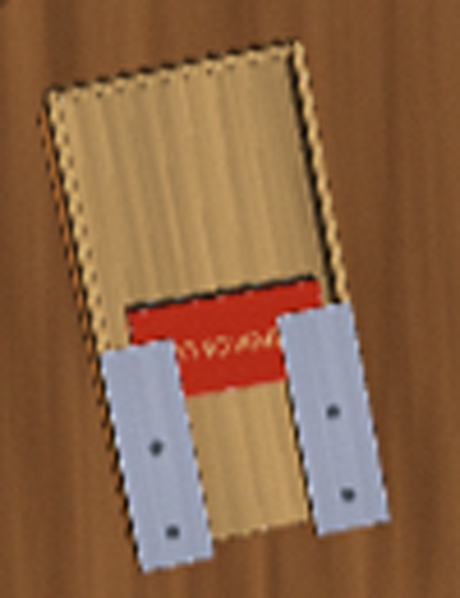

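View pics/crop2.png

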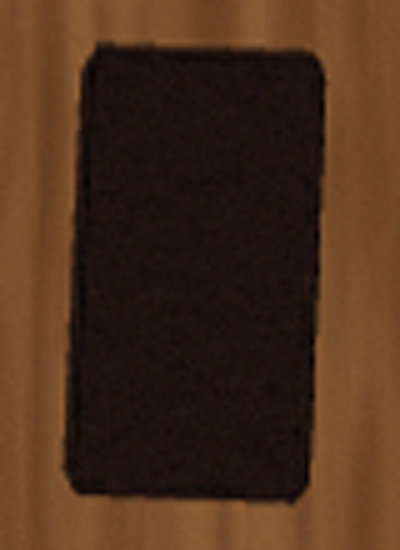

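```bash
cat > h.py <<'E'
import numpy as np,cv2
from scipy.optimize import least_squares
from scipy.spatial.transform import Rotation as Ro
from workcell import *
c=get_calibration("top");K,R,t=c['intrinsics'],c['R'],c['t']
def proj(X): q=(R@np.atleast_2d(X).T).T+t; q=q@K.T; return q[:,:2]/q[:,2:]
def cr(P,s,o): return (np.array(P,float)+.5)/s-.5+np.array(o)
def chR(yaw): return (Ro.from_euler('z',yaw)*Ro.from_euler('y',-np.radians(12))).as_matrix()
def ray(px,n,p0): # intersect with plane n.(X-p0)=0
    d=R.T@np.linalg.solve(K,[*px,1]); o=-R.T@t; return o+d*(n@(p0-o))/(n@d)
E
cat > fit.py <<'E'
from h import *
P=cr([(103,353),(174,340),(143,571),(213,555),(279,315),(352,302),(320,535),(389,519)],4.6,(335,180))
def cov(w): return np.array([(45,w,35),(45,30,35),(-85,w,35),(-85,30,35),(45,-30,35),(45,-w,35),(-85,-30,35),(-85,-w,35)])
f=lambda v:(proj(cov(v[3])@chR(v[2]).T+[v[0],v[1],47])-P).ravel()
r=least_squares(f,[600,-100,.1,70]);print("chute",r.x,np.abs(r.fun).max(),r.fun.round(1))
C=chR(r.x[2]);o=np.array([*r.x[:2],47])
for p in [(127,308),(319,278),(190,395),(285,380),(48,92),(297,40)]:
    q=ray(cr([p],4.6,(335,180))[0],C[:,2],o+C[:,2]*(26 if p[1]>200 else 33)); print(p,((q-o)@C).round(1))
Q=cr([(83,43),(326,52),(306,504),(66,492)],5,(220,185))
T=np.array([(125,67.5,10),(125,-67.5,10),(-125,-67.5,10),(-125,67.5,10)])
g=lambda v:(proj(T@Ro.from_euler('z',v[2]).as_matrix().T+[v[0],v[1],6])-Q).ravel()
s=least_squares(g,[600,150,0]);print("tray",s.x,s.fun.round(1))
d=np.load("top0.npy")
for (u,v) in [(259,240),(383,254),(365,275),(405,270),(375,215)]:
    X=R.T@(np.linalg.solve(K,[u,v,1])*d[v,u]-t);print((u,v),X.round(1),((X-o)@C).round(1))
np.savez("est.npz",o=o,C=C,yaw=r.x[2],tray=s.x)
E
python3 fit.py
```

```text
chute [ 4.70125465e+02 -1.63554047e+02  1.71250294e-01  7.20754174e+01] 0.6111861246264141 [-0.3 -0.2  0.1 -0.6  0.2 -0.   0.6  0.3 -0.2  0.2 -0.2 -0.1 -0.4  0.1
  0.2  0.4]
(127, 308) [65.3 52.6 26. ]
(319, 278) [ 60.3 -58.   26. ]
(190, 395) [ 8.6 26.5 26. ]
(285, 380) [  6.1 -28.5  26. ]
(48, 92) [195.4  73.9  33. ]
(297, 40) [196.2 -68.2  33. ]
tray [ 5.51774915e+02  1.77008759e+02 -6.49866686e-02] [ 0.1 -0.2  0.2 -0.3  0.5 -0.  -0.7  0.5]
(259, 240) [549.3 177.    7.8] [124.9 322.1 -66.6]
(383, 254) [ 498.2 -156.5   75.2] [34.1  2.1 21.6]
(365, 275) [ 444.4 -106.3   89.4] [-6.5 60.9 44.7]
(405, 270) [ 454.4 -212.2   78.8] [-16.6 -45.2  36. ]
(375, 215) [ 600.9 -138.2   84.6] [138.1   2.7   9.1]
```

The crop confirms it: the large red box lies across the chute with both ends under the covers, and its upper edge runs from (127,308) to (319,278) in the crop. The second crop shows the empty tray.

```bash
cat >> h.py <<'E'
import os
if os.path.exists("est.npz"):
    e=np.load("est.npz"); o,C,tr=e['o'],e['C'],e['tray']
PUSH=lambda: C@np.diag([1,-1,-1.])
GRASP=lambda: C@np.array([[0,1,0],[1,0,0],[0,0,-1.]])
def go(pc,Rt,world=False):
    s=read_state(); p=np.array(pc,float) if world else o+C@np.array(pc,float)
    Rc=s['tcp_rot']; rv=Ro.from_matrix(Rc.T@Rt).as_rotvec()
    print("target",p.round(1),"shift cm",(Rc.T@(p-s['tcp_pos'])/10).round(2),"rot",rv.round(3),"t",round(s['time'],2))
def where():
    s=read_state(); print("chute",(C.T@(s['tcp_pos']-o)).round(1),"w",s['width'],"F",(C.T@s['force']).round(1),"rot err",Ro.from_matrix(PUSH().T@s['tcp_rot']).as_rotvec().round(3))
E
python3 -c "
from h import *
go((-25,-2,120),PUSH())"
```

```text
target [ 421.8 -173.9  159.2] shift cm [ 33.5  -28.97   7.19] rot [-0.021  0.209  0.183] t 0.1
```

Call:
send_rows([
  [33.5,-29,7.2,-0.02,0.21,0.18],
  [33.5,-29,7.2,-0.02,0.21,0.18],
  [33.5,-29,7.2,-0.02,0.21,0.18],
  [33.5,-29,7.2,-0.02,0.21,0.18],
  [33.5,-29,7.2,-0.02,0.21,0.18],
  [33.5,-29,7.2,-0.02,0.21,0.18],
  [33.5,-29,7.2,-0.02,0.21,0.18],
  [33.5,-29,7.2,-0.02,0.21,0.18],
], hand=1.5)

```text
time: 1.1
tcp_pos: [421.6, -170.0, 158.3]
tcp_rot: [[0.963, 0.178, 0.204], [0.174, -0.984, 0.039], [0.208, -0.002, -0.978]]
force: [-0.3, -0.8, -0.5]
width: 14.6
grasp_force: 0.0
```

Call:
send_rows([
  [0,0,0,0,0,0],
  [0,0,0,0,0,0],
  [0,0,0,0,0,0],
])

```text
time: 1.48
tcp_pos: [421.7, -175.9, 159.5]
tcp_rot: [[0.963, 0.171, 0.207], [0.167, -0.985, 0.034], [0.209, 0.002, -0.978]]
force: [-0.1, 0.4, -0.3]
width: 14.8
grasp_force: 0.0
```

```bash
python3 -c "
from h import *
where();go((-25,-2,120),PUSH());go((-25,-2,6),PUSH())"
```

```text
chute [-25.4  -3.9 120.5] w 14.832470976175996 F [-0.1  0.4 -0.3] rot err [-0.001  0.002 -0.001]
target [ 421.8 -173.9  159.2] shift cm [ 0.04 -0.19  0.04] rot [ 0.001 -0.002  0.001] t 1.48
target [ 445.1 -169.9   47.7] shift cm [ 0.02 -0.21 11.44] rot [ 0.001 -0.002  0.001] t 1.48
```

Call:
send_rows([
  [0,-0.1,3,0,0,0],
  [0,-0.2,6,0,0,0],
  [0,-0.2,8,0,0,0],
  [0,-0.2,9.5,0,0,0],
  [0,-0.2,10.5,0,0,0],
  [0,-0.2,11.2,0,0,0],
  [0,-0.2,11.4,0,0,0],
  [0,-0.2,11.4,0,0,0],
])

```text
time: 2.48
tcp_pos: [445.1, -168.4, 48.0]
tcp_rot: [[0.963, 0.173, 0.206], [0.169, -0.985, 0.035], [0.209, 0.001, -0.978]]
force: [-0.2, -0.2, 0.5]
width: 14.9
grasp_force: 0.0
```

```bash
python3 -c "
from h import *
where()
p,d=read_camera('side');cv2.imwrite('pics/s2.png',cv2.resize(p[190:350,230:430],None,fx=4,fy=3.75)[:, :,::-1])"
```

```text
chute [-24.8  -0.5   6.3] w 14.857150220718644 F [-0.1 -0.2  0.5] rot err [-0.001  0.001 -0.003]
```

View pics/s2.png

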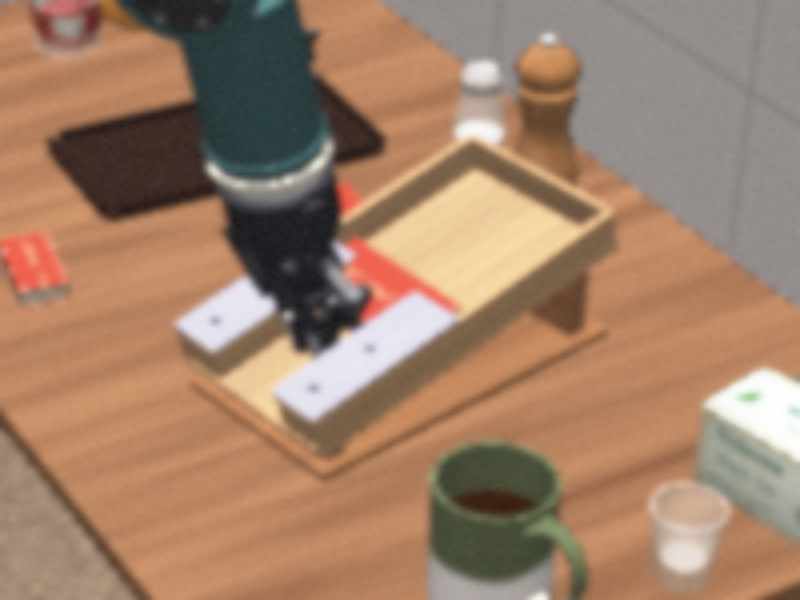

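The fingers are down in the gap between the covers (crop 318,345), just below the box. The mill, mug and jar are undisturbed. Next I push up the slope.

Call:
send_rows([
  [0.7,0.1,0,0,0,0],
  [1.4,0.1,0,0,0,0],
  [2,0.1,0,0,0,0],
  [2.5,0.1,0,0,0,0],
  [3,0.1,0,0,0,0],
  [3.5,0.1,0,0,0,0],
  [4,0.1,0,0,0,0],
  [4.5,0.1,0,0,0,0],
])

```text
time: 3.52
tcp_pos: [488.9, -161.6, 57.3]
tcp_rot: [[0.963, 0.173, 0.206], [0.169, -0.985, 0.035], [0.209, 0.001, -0.978]]
force: [0.5, -0.9, -0.2]
width: 14.9
grasp_force: 0.2
```

Call:
send_rows([
  [0.6,0,0,0,0,0],
  [1.2,0,0,0,0,0],
  [1.8,0,0,0,0,0],
  [2.4,0,0,0,0,0],
  [3,0,0,0,0,0],
  [3.6,0,0,0,0,0],
  [4.2,0,0,0,0,0],
  [4.8,0,0,0,0,0],
])

```text
time: 4.53
tcp_pos: [535.1, -153.4, 67.3]
tcp_rot: [[0.963, 0.173, 0.206], [0.17, -0.985, 0.035], [0.209, 0.001, -0.978]]
force: [-0.4, 1.0, -0.5]
width: 14.8
grasp_force: 0.2
```

Call:
send_rows([
  [0,0,0,0,0,0],
  [-1,0,0,0,0,0],
  [-1.5,0,-3,0,0,0],
  [-1.5,0,-7,0,0,0],
  [-1.5,0,-11,0,0,0],
  [-12,0,-12,0,0,0],
  [-12,0,-12,0,0,0],
  [-12,0,-12,0,0,0],
])

```text
time: 5.52
tcp_pos: [390.2, -176.7, 158.5]
tcp_rot: [[0.964, 0.171, 0.203], [0.166, -0.985, 0.037], [0.207, -0.002, -0.978]]
force: [0.8, 0.5, -0.3]
width: 15.1
grasp_force: 0.0
```

```bash
python3 -c "
from h import *
where()
p,d=read_camera('top');cv2.imwrite('pics/t3.png',cv2.resize(p[180:310,335:435],None,fx=4.6,fy=4.6,interpolation=2)[:, :,::-1])"
```

```text
chute [-56.    0.6 125.9] w 15.079247421494584 F [ 0.8  0.3 -0.4] rot err [ 0.002 -0.001  0.   ]
```

View pics/t3.png

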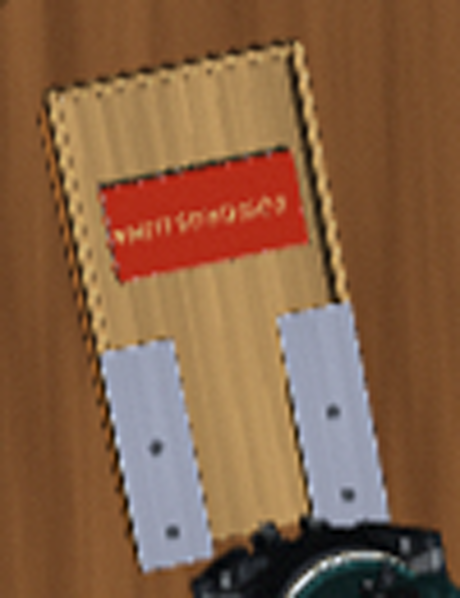

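The box is now well clear of the covers. Its corners in the crop are at (100,186), (289,148), (307,242) and (121,282). I'll measure its pose and work out the grasp.

```bash
python3 -c "
from h import *
P=cr([(100,186),(289,148),(307,242),(121,282)],4.6,(335,180))
B=np.array([(27.5,55,26),(27.5,-55,26),(-27.5,-55,26),(-27.5,55,26)])
f=lambda v:(proj((B@Ro.from_euler('z',v[2]).as_matrix().T+[v[0],v[1],0])@C.T+o)-P).ravel()
r=least_squares(f,[100,0,0]);print(r.x,r.fun.round(1))
G=C@Ro.from_euler('z',r.x[2]).as_matrix()@np.array([[0,1,0],[1,0,0],[0,0,-1.]])
np.savez('box.npz',v=r.x,G=G)
go((r.x[0],r.x[1],100),G);go((r.x[0],r.x[1],2),G)"
```

```text
[ 1.09054008e+02 -3.15681936e-01  7.78355073e-03] [-0.   0.3  0.3 -0.2  0.2 -0.1 -0.5 -0.1]
target [ 554.8 -149.2  167.5] shift cm [16.29 -0.04  2.62] rot [ 0.000e+00 -1.000e-03 -1.578e+00] t 5.58
target [ 574.9 -145.8   71.6] shift cm [16.29 -0.04 12.42] rot [ 0.000e+00 -1.000e-03 -1.578e+00] t 5.58
```

Call:
send_rows([
  [16.3,0,2.6,0,0,-1.578],
  [16.3,0,2.6,0,0,-1.578],
  [16.3,0,2.6,0,0,-1.578],
  [16.3,0,2.6,0,0,-1.578],
  [16.3,0,2.6,0,0,-1.578],
  [16.3,0,2.6,0,0,-1.578],
  [16.3,0,2.6,0,0,-1.578],
  [16.3,0,2.6,0,0,-1.578],
], hand=8)

```text
time: 6.58
tcp_pos: [557.8, -149.2, 168.0]
tcp_rot: [[-0.111, 0.972, 0.207], [0.994, 0.106, 0.036], [0.013, 0.209, -0.978]]
force: [0.2, 0.6, -0.6]
width: 80.1
grasp_force: 0.0
```

```bash
python3 -c "
from h import *
b=np.load('box.npz');v=b['v'];go((v[0],v[1],100),b['G'])"
```

```text
target [ 554.8 -149.2  167.5] shift cm [ 0.03 -0.3  -0.01] rot [ 0.002  0.    -0.069] t 6.58
```

Call:
send_rows([
  [0,0,0,0,0,-0.07],
  [0,0,0,0,0,-0.07],
  [0,0,0,0,0,-0.07],
])

```text
time: 6.95
tcp_pos: [557.2, -149.4, 168.1]
tcp_rot: [[-0.171, 0.963, 0.206], [0.985, 0.168, 0.035], [-0.0, 0.209, -0.978]]
force: [0.4, -0.1, -0.2]
width: 80.0
grasp_force: 0.0
```

```bash
python3 -c "
from h import *
b=np.load('box.npz');v=b['v'];go((v[0],v[1],2),b['G'])"
```

```text
target [ 574.9 -145.8   71.6] shift cm [ 0.06 -0.26  9.81] rot [ 0.001  0.    -0.007] t 6.95
```

Call:
send_rows([
  [0,-0.2,3,0,0,0],
  [0,-0.2,5.5,0,0,0],
  [0,-0.2,7.5,0,0,0],
  [0,-0.2,8.8,0,0,0],
  [0,-0.2,9.5,0,0,0],
  [0,-0.2,9.8,0,0,0],
  [0,-0.2,9.8,0,0,0],
])

```text
time: 7.82
tcp_pos: [575.2, -146.5, 72.2]
tcp_rot: [[-0.172, 0.963, 0.207], [0.985, 0.169, 0.035], [-0.001, 0.21, -0.978]]
force: [0.4, -0.2, -0.2]
width: 79.7
grasp_force: 0.0
```

Call:
send_rows([
  [0,0,0,0,0,0],
  [0,0,0,0,0,0],
  [0,0,0,0,0,0],
  [0,0,0,0,0,0],
  [0,0,0,0,0,0],
  [0,0,0,0,0,0],
], hand=4.5, grip_force=30)

```text
time: 8.57
tcp_pos: [575.2, -146.6, 72.6]
tcp_rot: [[-0.172, 0.963, 0.207], [0.985, 0.169, 0.035], [-0.001, 0.21, -0.978]]
force: [-1.9, -0.3, 6.5]
width: 54.9
grasp_force: 32.2
```

```bash
python3 -c "
from h import *
where();s=read_state();print(s['width'],s['grasp_force'])"
```

```text
chute [109.5  -1.2   2.9] w 54.93298953310471 F [-0.6  0.1  6.7] rot err [-2.000e-03  1.000e-03 -1.573e+00]
54.93298953310471 32.22729563713074
```

Call:
send_rows([
  [0,0,-0.3,0,0,0],
  [0,0,-1,0,0,0],
  [0,0,-2.5,0,0,0],
  [0,0,-4.5,0,0,0],
  [0,0,-7,0,0,0],
  [0,0,-9,0,0,0],
  [0,0,-10,0,0,0],
  [0,0,-10,0,0,0],
])

```text
time: 9.57
tcp_pos: [554.7, -150.2, 170.7]
tcp_rot: [[-0.172, 0.963, 0.208], [0.985, 0.169, 0.035], [-0.002, 0.211, -0.978]]
force: [1.1, -0.6, -0.3]
width: 55.0
grasp_force: 32.0
```

```bash
python3 -c "
from h import *
s=read_state();print(s['width'],s['grasp_force'],s['tcp_pos'])
Rt=Ro.from_euler('z',tr[2]).as_matrix()@np.diag([-1,1,-1.])
go((tr[0],tr[1],150),Rt,True)"
```

```text
54.97258343731915 31.983468532562256 [ 554.71935746 -150.21591436  170.72458365]
target [551.8 177.  150. ] shift cm [32.29  4.8   3.09] rot [ 0.178  0.143 -1.327] t 9.57
```

Call:
send_rows([
  [3,0.5,0,0,0,0],
  [7,1,0,0.02,0.01,-0.12],
  [11,1.6,0.5,0.04,0.03,-0.28],
  [15,2.2,1,0.06,0.05,-0.44],
  [19,2.8,1.5,0.08,0.07,-0.6],
  [23,3.4,2,0.11,0.09,-0.77],
  [26.5,4,2.5,0.13,0.11,-0.93],
  [29,4.4,2.8,0.15,0.12,-1.08],
])

```text
time: 10.58
tcp_pos: [552.0, 145.6, 150.1]
tcp_rot: [[-0.953, 0.301, 0.022], [0.301, 0.953, 0.028], [-0.013, 0.033, -0.999]]
force: [-0.5, 0.3, 0.2]
width: 55.1
grasp_force: 32.0
```

Call:
send_rows([
  [0,0,0,0,0,-0.05],
  [0,0,0,0,0,-0.1],
  [0,0,0,0,0,-0.1],
  [0,0,0,0,0,-0.1],
])

```text
time: 11.08
tcp_pos: [552.3, 144.0, 150.8]
tcp_rot: [[-0.977, 0.211, 0.024], [0.212, 0.977, 0.028], [-0.018, 0.032, -0.999]]
force: [0.1, -0.4, -0.6]
width: 55.6
grasp_force: 32.0
```

```bash
python3 -c "
from h import *
s=read_state();print(s['width'],s['grasp_force'],s['tcp_pos'])
Rt=Ro.from_euler('z',tr[2]).as_matrix()@np.diag([-1,1,-1.])
go((tr[0],tr[1],60),Rt,True)"
```

```text
55.572585918685306 32.02979385852814 [552.25996042 144.03548416 150.79854324]
target [551.8 177.   60. ] shift cm [0.9  2.92 9.17] rot [ 0.031  0.02  -0.148] t 11.07
```

Call:
send_rows([
  [0.3,1,1,0.01,0.01,-0.05],
  [0.6,2,3,0.02,0.01,-0.1],
  [0.9,2.9,5,0.03,0.02,-0.148],
  [0.9,2.9,7,0.03,0.02,-0.148],
  [0.9,2.9,8.5,0.03,0.02,-0.148],
  [0.9,2.9,9.2,0.03,0.02,-0.148],
  [0.9,2.9,9.2,0.03,0.02,-0.148],
  [0.9,2.9,9.2,0.03,0.02,-0.148],
])

```text
time: 12.08
tcp_pos: [552.7, 176.9, 60.7]
tcp_rot: [[-0.998, 0.064, 0.002], [0.064, 0.998, 0.001], [-0.002, 0.002, -1.0]]
force: [0.3, 0.8, -0.5]
width: 55.3
grasp_force: 32.1
```

```bash
python3 -c "
from h import *
s=read_state();print(s['width'],s['grasp_force'],s['tcp_pos'])
Rt=Ro.from_euler('z',tr[2]).as_matrix()@np.diag([-1,1,-1.])
go((tr[0],tr[1],9),Rt,True)
p,d=read_camera('side');cv2.imwrite('pics/s4.png',cv2.resize(p[150:300,190:390],None,fx=4,fy=4,interpolation=2)[:, :,::-1])"
```

```text
55.31387397613992 32.061156034469604 [552.68821923 176.92549581  60.7156753 ]
target [551.8 177.    9. ] shift cm [ 0.1  -0.01  5.17] rot [0.002 0.002 0.001] t 12.07
```

View pics/s4.png

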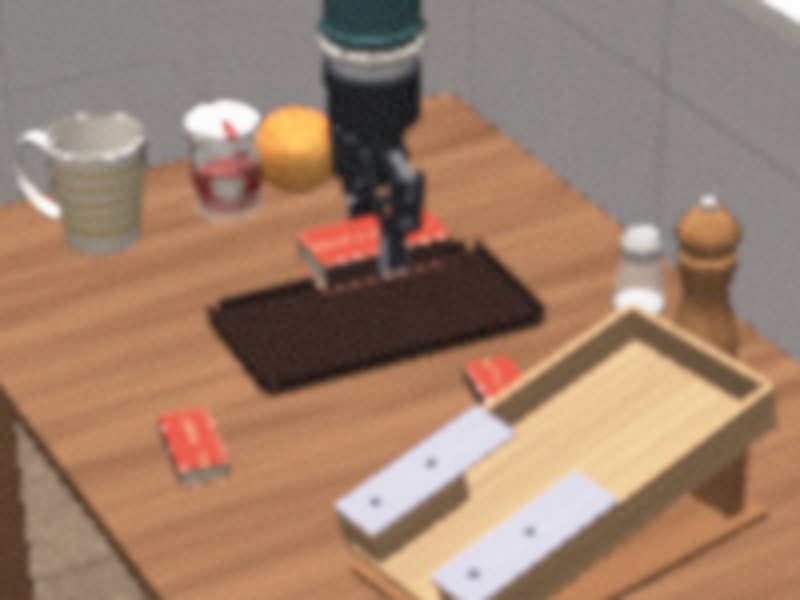

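The box is held level over the tray (crop 375,250) with the bystanders in place. I lower it next.

Call:
send_rows([
  [0.1,0,1.5,0,0,0],
  [0.1,0,2.8,0,0,0],
  [0.1,0,3.8,0,0,0],
  [0.1,0,4.4,0,0,0],
  [0.1,0,4.7,0,0,0],
  [0.1,0,4.9,0,0,0],
  [0.1,0,5,0,0,0],
  [0.1,0,5,0,0,0],
])

```text
time: 13.12
tcp_pos: [551.3, 177.1, 10.4]
tcp_rot: [[-0.998, 0.064, 0.001], [0.064, 0.998, 0.001], [-0.001, 0.001, -1.0]]
force: [0.3, 0.5, -0.7]
width: 55.4
grasp_force: 32.1
```

Call:
send_rows([
  [0,0,0.05,0,0,0],
  [0,0,0.1,0,0,0],
  [0,0,0.15,0,0,0],
  [0,0,0.15,0,0,0],
])

```text
time: 13.62
tcp_pos: [551.2, 177.1, 9.0]
tcp_rot: [[-0.998, 0.064, 0.001], [0.064, 0.998, 0.001], [-0.001, 0.001, -1.0]]
force: [-1.0, -0.4, 3.9]
width: 55.3
grasp_force: 32.5
```

Call:
send_rows([
  [0,0,0.05,0,0,0],
  [0,0,0.05,0,0,0],
])

```text
time: 13.88
tcp_pos: [551.3, 177.1, 9.0]
tcp_rot: [[-0.998, 0.064, 0.001], [0.064, 0.998, 0.001], [-0.001, 0.001, -1.0]]
force: [-2.7, -0.6, 8.6]
width: 55.5
grasp_force: 33.2
```

Call:
send_rows([
  [0,0,0,0,0,0],
  [0,0,0,0,0,0],
  [0,0,0,0,0,0],
  [0,0,0,0,0,0],
], hand=7)

```text
time: 14.38
tcp_pos: [551.1, 177.0, 8.0]
tcp_rot: [[-0.998, 0.064, 0.001], [0.064, 0.998, 0.001], [-0.001, 0.001, -1.0]]
force: [0.5, -0.3, -0.9]
width: 70.2
grasp_force: 0.0
```

Call:
send_rows([
  [0,0,-1,0,0,0],
  [0,0,-3,0,0,0],
  [0,0,-6,0,0,0],
  [0,0,-10,0,0,0],
  [0,0,-14,0,0,0],
  [10,0,-18,0,0,0],
  [20,0,-18,0,0,0],
  [20,0,-18,0,0,0],
])

```text
time: 15.38
tcp_pos: [367.6, 188.5, 186.9]
tcp_rot: [[-0.998, 0.064, 0.002], [0.064, 0.998, 0.002], [-0.002, 0.002, -1.0]]
force: [-0.3, 0.0, 0.6]
width: 69.8
grasp_force: 0.0
```

```bash
python3 -c "
from h import *
p,d=read_camera('top');q,_=read_camera('side')
cv2.imwrite('pics/f.png',np.hstack([cv2.resize(p[130:360,130:510],(480,290),interpolation=2),cv2.resize(q[150:300,190:390],(310,290))])[:, :,::-1])"
```

```text
(no output)
```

View pics/f.png

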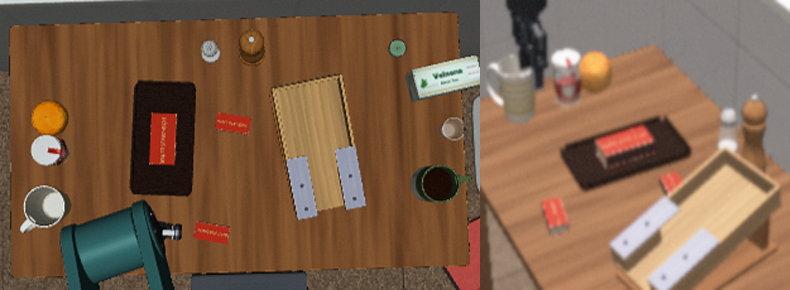

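The box lies flat, centred in the tray (163,138), and the chute is empty. The mill, mug and jar are undisturbed and the arm is clear. I'm handing the job in.

Call:
send_rows([
  [0,0,0,0,0,0],
  [0,0,0,0,0,0],
])

```text
time: 15.72
tcp_pos: [371.0, 188.8, 186.5]
tcp_rot: [[-0.998, 0.064, 0.003], [0.064, 0.998, 0.002], [-0.003, 0.002, -1.0]]
force: [0.6, 0.6, 0.3]
width: 70.2
grasp_force: 0.0
```

```bash
python3 -c "
from workcell import *
print(close_job())"
```

```text
the job is handed in; nothing more can be done
None
```

I pushed the red match box up clear of the covers, lifted it out and laid it flat, same way up, in the dark tray; the pepper mill, green mug and jam jar look untouched in the last pictures, and I handed the job in at about 16 s (the hand-in returned no verdict).

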